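# Set the stop collar on the vessel stand with the setting fork

## Task

Set the stop collar of the vessel stand to the height of the orange setting fork: stand the fork on the stand's round foot with its slot pushed fully home against the threaded post, under the raised collar, then spin the knurled collar down (clockwise from above) until it sits snug on the fork and nips it, without screwing it down hard. Leave the fork nipped in place, let go, and leave everything else on the bench where it is.

Things in the scene. Friction and masses are not known exactly. Their poses are not given: they have to be found in the camera images.
- stand: Vessel stand, fixed to the bench: a dark blue round foot, 130 mm across and 10 mm thick, with an upright steel threaded post, 16 mm in diameter, at its centre, whose top is 120 mm above the bench. Origin: centre of the foot's underside, on the post's axis; z up.
- post_foot (a point): The point on the post's axis at the top face of the stand's foot, 10 mm above the bench.
- collar: Stop collar on the post: a black knurled drum with an orange line, 44 mm in diameter, 24 mm tall, over a springy aluminium landing ring, 34 mm across. Origin: 12 mm under the drum, on the post's axis; x, y turn with it. The ring's lower face lies up to 2.5 mm above or below the origin, never the same: its touch must be felt. The origin starts 7 to 11 mm above a fork stood on the foot.
- collar_grip (a point): Centre of the collar's knurled drum, on the post's axis, 24 mm above the collar's origin: the height to grip, from above. The drum reaches 12 mm above and below this point. Snug on the fork is 2 to 25 N; more is screwed down too hard.
- post_top (a point): Top end of the post. Right-hand fast thread: the collar sinks 24 mm per clockwise turn from above (3.8 mm per rad), only by turning: a gripper must sink with it. A drag of 0.08 N m holds it where left; at rest it can leave a torque of either sign in the wrist, so watch its change. From first touch the ring presses the fork 7.6 N more per 0.1 rad, 0.038 N m or more per 10 N.
- fork_orange: Orange setting fork, loose, 0.16 kg, 40 mm tall, flat on the bench. Origin: on its underside, where the post's axis lies when fully home; z up. Slot 22 mm wide, open to local +x, closed end at x = -8 mm; prong tips x = +18 mm, 40 mm wide outside. A 16 mm wide bar handle runs from x = -26 to -105 mm; black stripes round x = -70 mm, where to pinch it across its width (local y) from above.
- fork_blue: Blue setting fork of the same plan but 30 mm tall: the wrong one, to be left alone. Origin and axes as for the orange one. The two forks may have swapped places.
- media_bottle: Glass bottle with a blue cap, 70 mm in diameter, 150 mm tall; leave alone. Origin: centre of its underside.
- beaker: Clear plastic beaker, 76 mm in diameter, 95 mm tall; leave alone. Origin: centre of its underside.
- sample_jar: Small white jar, 44 mm in diameter, 45 mm tall; leave alone. Origin: centre of its underside.
- carrier_ring: Flat orange carrier ring, 130 mm across, 10 mm thick, lying on the bench; leave alone. Origin: centre of its underside.
Mind the look-alikes: they are no part of the job. Leave any pink or purple look-alike of the stand alone.

How it is judged:
By the outcome, as a careful person would: the job done as asked, in the order asked, and still so for the second after the job is handed in, with the robot touching nothing.
It also fails if it takes over 72 s, if anything falls off the work surface, if the arm or the gripper's body presses on something with over 40 N, if the wrist force passes 120 N, or if a joint passes its speed limit or range.

## Robot

A 6-joint arm with a two-finger parallel gripper is mounted at the origin on the work surface. World frame = base frame: x ahead of the robot, y to its left, z up, the work surface at z = 0. Lengths are in m, angles in rad, forces in N, time in s.
With the tool pointing down it reaches from about 0.35 to 0.975 m from the base axis. Payload 7.1 kg.
Tool frame: the origin (TCP) lies on the centre line of the jaws, within the pads' length; the fingertips stand 25 mm ahead of it and the grasp point (between the pads) lies 6 mm ahead of it (env.tips_ahead is the distance from the TCP to the fingertips, in m); z points along the fingers, y is the line along which they close (so a half turn about z gives the same grasp; the last joint's range is limited). The gripper opens to 88 mm and grips with 3 to 60 N. Pads are 20 mm wide; open, the fingers measure 115 mm over their backs; the gripper's body (75 mm by 178 mm) begins 61 mm behind the grasp point.
Start: joints at [-1.353, 0.423, 1.63, -0, 1.089, -0.019], TCP at [0.147, -0.608, 0.21] pointing down, gripper open.
Joint ranges: [-3, 3], [-0.9, 2.11], [0.09, 2.58], [-1.31, 4.45], [0.11, 2.69], [-2.54, 2.54]. Speed limits (rad/s): [2.39, 2.39, 3.01, 3.14, 3.14, 3.14].

## Interface

Orientations are given as a rotation vector (axis times angle).
In Python, from workcell import env gives the robot as it stands.
- The arm moves only by the tool arm_command, never from a script. Its argument "increments" is a list of rows, each a list of 7 numbers: the shift along the world's x, y, z in mm, then the turn, a rotation vector about the world's x, y, z in rad, then the opening, from -1 (shut) to 1 (fully open). A call has exactly 5 rows; each row shifts and turns the commanded pose from where the row before left it; what a row does not reach is not made up. A row lasts 1/12 s, in which the tool goes at most 41.7 mm and 7.16 degrees, less where a joint would pass 70% of its speed; a pose out of reach is approached as far as the arm can. A call with a gripper value outside its range is refused whole. The fingers move at their own pace and stop on an object; "grip_force" is the grip in N (left out, the last holds). Time passes only in rows, so rows that do not move let the fingers close, or fill a call up. It gives the time, the measured TCP pose, the force, the opening and the grip force at its end, in the units of the state.
- env.state(): the state, without advancing time (a new reading comes with each control period).
- env.camera(name): name is "scene" or "top" or "wrist"; returns a dict with "frame" (480x640x3 uint8, red, green, blue), "vfov" (degrees; the focal length in pixels is half the picture's height over the tangent of half this angle, whatever the lens; pixels are square), "cx", "cy" (the principal point, pixels), "rvec" (rotation vector, rad) and "tvec" (3), from world to camera coordinates, as OpenCV has them; the wrist camera has in their place "hand_eye" (4x4, takes a point from camera to tool coordinates, whose origin is the TCP and whose axes are the flange's). Camera axes: x right, y down, z forward; pixel columns grow to the right and rows downward; lengths in m; the calibration is good to about 2 mm. A picture is of the moment at which its call begins: read the wrist's pose just before it. There is no depth.
- env.close_job(): hands the job in; it is judged then, once.
The state is a dict: "time": time; "joint_positions": joint angles; "joint_vel": joint speeds; "joint_torque": joint torques, N m; "position": TCP position; "eef_rot": TCP orientation; "ft_force": force on the tool from outside, world axes, zero at the start; "ft_torque": the same for the moment, N m; "finger_gap": opening from 0.0 (shut) to 1.0 (fully open); "gripper_force": force on a finger pad.
Only numpy, scipy, OpenCV 4.12 (cv2) and the standard library are available. Lean on these libraries where they do the work, as an engineer would, in place of code of your own. Each camera call takes 0.05 s, during which the arm holds its last target. There are 200 camera calls.

## Working session

There is one attempt and no reset: what is moved stays moved. The work goes in short steps, Python scripts to look and compute and a tool call to move; the robot and the scene stay as the last step left them, time stands still between calls to the robot, and variables do not carry over. Pictures are saved under pics/ and viewed, at most 10 in all, crops included, and the job is handed in when it is done.

Besides the shell and the picture viewer there is one more tool, called after ">>>" as name(argument=value, ...), one argument or row to a line, values as JSON. arm_command: Moves the arm, as the interface text tells. Its arguments: {"type":"object","properties":{"increments":{"type":"array","items":{"type":"array","items":{"type":"number"}}},"grip_force":{"type":"number"}},"required":["increments"]}

```bash
mkdir -p pics
cat > h.py <<'E'
import numpy as np, cv2
from workcell import env
def cam(n):
    c=env.camera(n); f=240/np.tan(np.radians(c['vfov'])/2)
    c['K']=np.array([[f,0,c['cx']],[0,f,c['cy']],[0,0,1]]); return c
def pose(c,s=None):
    if 'rvec' in c:
        R=cv2.Rodrigues(np.array(c['rvec'],float))[0]; return R.T,-R.T@np.array(c['tvec'],float).ravel()
    Rt=cv2.Rodrigues(np.array(s['eef_rot'],float))[0]; H=np.array(c['hand_eye'])
    return Rt@H[:3,:3], Rt@H[:3,3]+np.array(s['position'])
def ray(c,uv,z,s=None):
    R,o=pose(c,s); uv=np.atleast_2d(np.array(uv,float))
    d=(R@np.linalg.inv(c['K'])@np.c_[uv,np.ones(len(uv))].T).T
    return o+d*((z-o[2])/d[:,2])[:,None]
def proj(c,P,s=None):
    R,o=pose(c,s); q=(R.T@(np.atleast_2d(P)-o).T).T; q=(c['K']@q.T).T; return q[:,:2]/q[:,2:]
def save(c,n): cv2.imwrite('pics/'+n,c['frame'][...,::-1])
E
python3 - <<'E'
from h import *
for n in('top','scene'):
    c=cam(n); save(c,n+'0.png'); print(n,c['vfov'],pose(c)[1])
print(env.state())
E
```

```text
top 54.877533221203024 [ 0.4190757  -0.06788797  0.98593852]
scene 57.47468606624708 [ 1.18124231 -0.06598493  0.60255963]
{'time': 0.1, 'joint_positions': array([-1.35302702e+00,  4.23745037e-01,  1.63060541e+00, -1.13606030e-05,
        1.08860720e+00, -1.89550424e-02]), 'joint_vel': array([-0.00021625, -0.00074968, -0.003099  ,  0.00076634,  0.00169816,
       -0.00047248]), 'joint_torque': array([ 3.66652603e-04, -5.45614564e+01, -2.74324787e+01,  6.46510581e-02,
        1.87982549e-02, -2.36925717e-05]), 'position': array([ 0.1465118 , -0.6070511 ,  0.20979476]), 'eef_rot': array([-3.11826335e+00, -3.70826066e-01,  2.28419660e-04]), 'ft_force': array([-0.22908702,  0.14117333,  0.54771304]), 'ft_torque': array([-0.00768949, -0.02417285,  0.03282021]), 'gripper_force': 0.0, 'finger_gap': 1.0014512185197553}
```

View pics/top0.png

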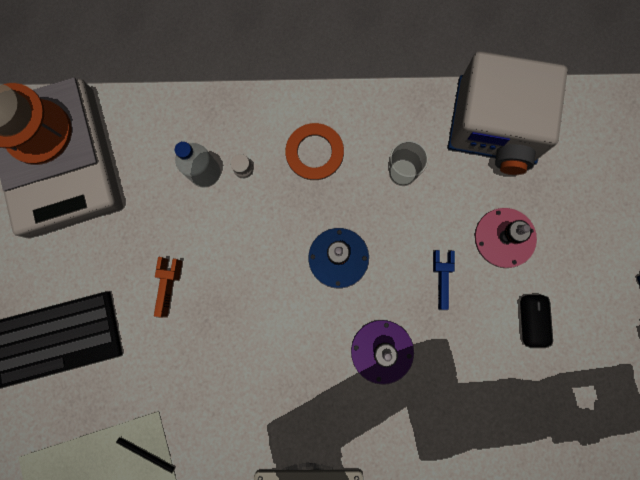

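View pics/scene0.png

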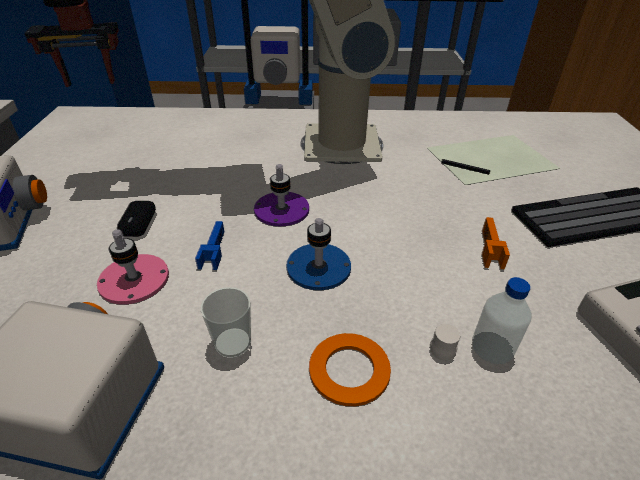

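The top view shows the blue stand at (338,258), the orange fork at (168,286) with its prongs up the image (+x), and the blue fork at (444,280). The scene view agrees: the blue stand is at (319,265) and the orange fork at (495,245). The pink and purple stands are decoys.

Run:
```python
from h import *
c=cam('top'); F=c['frame']; hsv=cv2.cvtColor(F,cv2.COLOR_RGB2HSV)
print(proj(c,[[.5,0,0],[.4,.2,0]]))
# foot
m=cv2.inRange(hsv,(100,120,40),(125,255,255)); r=np.zeros_like(m); r[220:295,300:375]=m[220:295,300:375]
p=cv2.findNonZero(r); h=cv2.convexHull(p); W=ray(c,h[:,0],.01); (cc,rad)=cv2.minEnclosingCircle(W[:,None,:2].astype(np.float32)); print('foot',cc,rad)
# fork
m=cv2.inRange(hsv,(2,120,60),(20,255,255)); r=np.zeros_like(m); r[250:325,145:195]=m[250:325,145:195]
v=hsv[...,2][r>0]; print(np.percentile(v,[5,25,50,75,95]))
cr=F[245:325,140:200]; cr=cv2.resize(cr,None,fx=7,fy=7,interpolation=cv2.INTER_CUBIC); cv2.imwrite('pics/f.png',cr[...,::-1])
```

```text
[[308.27716156 274.6362518 ]
 [213.82533172 322.88785435]]
foot (0.5355702042579651, -0.06434593349695206) 0.06350799649953842
[ 84.4 122.  127.  129.  132. ]
```

View pics/f.png

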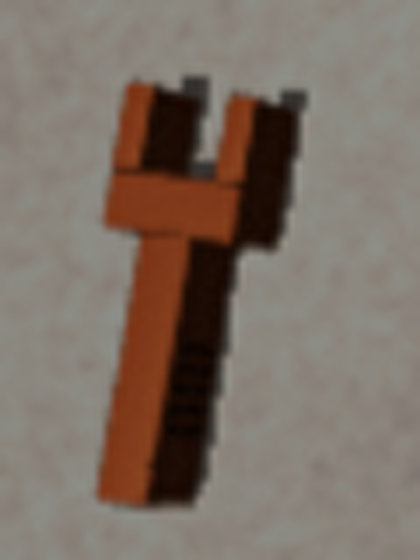

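The crop shows the bright top face: prong tips at (128,82) and (257,97), handle end at (97–150,500). The dark side faces are on the right.

```bash
python3 - <<'E'
from h import *
c=cam('top')
q=np.array([[128,82],[257,97],[97,500],[150,503],[106,225],[236,241]],float)
W=ray(c,(q+.5)/7-.5+[140,245],.04)[:,:2]; print(W)
hsv=cv2.cvtColor(c['frame'],cv2.COLOR_RGB2HSV); m=cv2.inRange(hsv,(2,120,100),(20,255,255)); r=np.zeros_like(m); r[250:325,145:195]=m[250:325,145:195]
p=cv2.findNonZero(r)[:,0]; P=ray(c,p,.04)[:,:2]
tip=(W[0]+W[1])/2; end=(W[2]+W[3])/2; d=tip-end; print('len',np.linalg.norm(d),'ang',np.arctan2(d[1],d[0]))
u=d/np.linalg.norm(d); t=(P-end)@u; H=P[t<.075]; vx,vy,x0,y0=cv2.fitLine(H.astype(np.float32),cv2.DIST_L2,0,.01,.01).ravel(); print('hang',np.arctan(vy/vx))
A=np.array([x0,y0]);u=np.array([vx,vy])*np.sign(vx); 
L=np.percentile((P-A)@u,[.2,99.8]); print('extent',L, 'mid tips lateral',(tip-A)@[-u[1],u[0]])
o=A+u*(L.mean()+.0435); print('origin',o,'stripe',o-.07*u)
# foot/post via scene too
s=cam('scene'); h2=cv2.cvtColor(s['frame'],cv2.COLOR_RGB2HSV); m=cv2.inRange(h2,(100,120,40),(125,255,255)); r=np.zeros_like(m); r[240:292,280:358]=m[240:292,280:358]
h=cv2.convexHull(cv2.findNonZero(r))[:,0]; w=ray(s,h,.01)[:,:2]; print('foot scene',cv2.minEnclosingCircle(w[:,None].astype(np.float32)), cv2.fitEllipse(w.astype(np.float32)))
# post top in top view: bright dot
print(proj(c,[[.5355,-.0643,.12]]),proj(s,[[.5355,-.0643,.12]]))
for cc,n in((c,'t'),(s,'s')):
  x,y=proj(cc,[[.5355,-.0643,.08]])[0].astype(int); k=cc['frame'][y-40:y+40,x-40:x+40]; cv2.imwrite(f'pics/post_{n}.png',cv2.resize(k,None,fx=7,fy=7)[...,::-1]); print(x-40,y-40)
E
python3 -c "
import cv2,numpy as np
cv2.imwrite('pics/post.png',cv2.resize(np.hstack([cv2.imread('pics/post_t.png'),cv2.imread('pics/post_s.png')]),(800,400)))"
```

```text
[[0.53815252 0.3095869 ]
 [0.53324465 0.27094367]
 [0.41570548 0.3130837 ]
 [0.41470185 0.29752433]
 [0.49578611 0.31417654]
 [0.49066962 0.27546215]]
len 0.12142976994105374 ang -0.12416595188639555
hang -0.13468419
extent [-0.03723105  0.08299146] mid tips lateral -0.00010121278333895603
origin [0.5181764  0.29274175] stripe [0.44881033 0.30214117]
foot scene ((0.5410744547843933, -0.06520196795463562), 0.06793823093175888) ((0.540503978729248, -0.06571836024522781), (0.12740477919578552, 0.1364452987909317), 89.98454284667969)
[[337.85689653 250.35980329]] [[319.65405547 218.95715331]]
297 213
279 195
```

View pics/post.png

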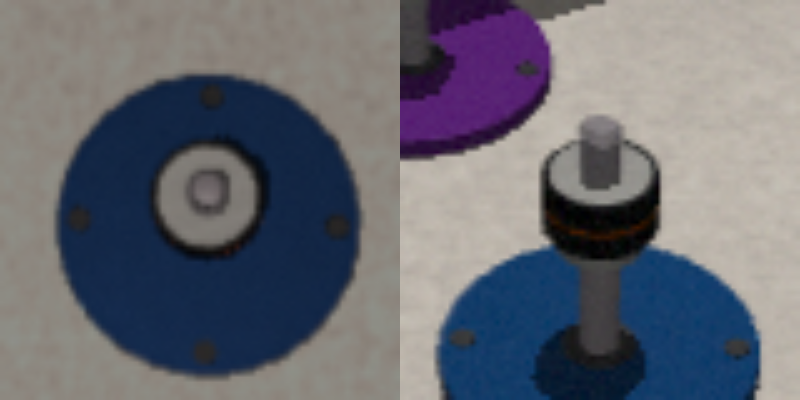

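The crops show the post top at about (338.8,251) in the top view and (319,220) in the scene view. That confirms the stand at about (0.535,-0.065). Next I move above the fork.

>>> arm_command(
  increments=[
    [20, 30, 0, 0, 0, 0.0925, 1],
    [20, 30, 0, 0, 0, 0.0925, 1],
    [20, 30, 0, 0, 0, 0.0925, 1],
    [20, 30, 0, 0, 0, 0.0925, 1],
    [20, 30, 0, 0, 0, 0.0925, 1],
  ],
)

```text
time: 0.67
position: [0.2471, -0.4561, 0.2104]
eef_rot: [-2.949, -1.082, -0.0]
ft_force: [1.0, 0.3, 0.3]
finger_gap: 1.002
gripper_force: 0.0
```

>>> arm_command(
  increments=[
    [20, 30, 0, 0, 0, 0.0925, 1],
    [20, 30, 0, 0, 0, 0.0925, 1],
    [20, 30, 0, 0, 0, 0.0925, 1],
    [20, 30, 0, 0, 0, 0.0925, 1],
    [20, 30, 0, 0, 0, 0.0925, 1],
  ],
)

```text
time: 1.08
position: [0.3473, -0.306, 0.2106]
eef_rot: [2.622, 1.729, 0.0]
ft_force: [0.4, -0.3, -0.2]
finger_gap: 1.004
gripper_force: 0.0
```

>>> arm_command(
  increments=[
    [10, 35, 0, 0, 0, 0.0925, 1],
    [10, 35, 0, 0, 0, 0.0925, 1],
    [10, 35, 0, 0, 0, 0.0925, 1],
    [10, 35, 0, 0, 0, 0.0925, 1],
    [10, 35, 0, 0, 0, 0.0925, 1],
  ],
)

```text
time: 1.5
position: [0.3968, -0.1308, 0.2107]
eef_rot: [2.156, 2.284, 0.0]
ft_force: [1.3, -0.8, -0.8]
finger_gap: 1.004
gripper_force: 0.0
```

>>> arm_command(
  increments=[
    [10, 35, 0, 0, 0, 0.0925, 1],
    [10, 35, 0, 0, 0, 0.0925, 1],
    [10, 35, 0, 0, 0, 0.0925, 1],
    [10, 35, 0, 0, 0, 0.0925, 1],
    [10, 35, 0, 0, 0, 0.0925, 1],
  ],
)

```text
time: 1.92
position: [0.4468, 0.0444, 0.2107]
eef_rot: [1.574, 2.718, 0.0]
ft_force: [1.7, -0.7, -0.9]
finger_gap: 0.998
gripper_force: 0.0
```

>>> arm_command(
  increments=[
    [0, 26, 0, 0, 0, 0.0925, 1],
    [0, 26, 0, 0, 0, 0.0925, 1],
    [0, 26, 0, 0, 0, 0.0925, 1],
    [0, 26, 0, 0, 0, 0.0925, 1],
    [0, 26, 0, 0, 0, 0.0925, 1],
  ],
)

```text
time: 2.33
position: [0.4464, 0.1738, 0.2105]
eef_rot: [0.91, 3.007, 0.0]
ft_force: [1.0, -0.0, -0.0]
finger_gap: 1.0
gripper_force: 0.0
```

>>> arm_command(
  increments=[
    [0, 26, -10, 0, 0, 0.0925, 1],
    [0, 26, -10, 0, 0, 0.0925, 1],
    [0, 26, -10, 0, 0, 0.0925, 1],
    [0, 26, -10, 0, 0, 0.0925, 1],
    [0, 26, -10, 0, 0, 0.0925, 1],
  ],
)

```text
time: 2.75
position: [0.4464, 0.3038, 0.16]
eef_rot: [0.196, 3.135, 0.0]
ft_force: [1.2, -0.7, 0.3]
finger_gap: 0.999
gripper_force: 0.0
```

Run:
```python
from h import *
s=env.state(); c=cam('wrist'); save(c,'w1.png'); print(s['joint_positions'],c['hand_eye'])
hsv=cv2.cvtColor(c['frame'],cv2.COLOR_RGB2HSV); m=cv2.inRange(hsv,(2,120,60),(20,255,255)); print(np.percentile(hsv[...,2][m>0],[10,50,90]))
```

```text
[ 5.75491053e-01  3.66629079e-01  1.85736765e+00 -5.54837108e-05
  9.17486687e-01 -8.70200018e-01] [[ 3.69555380e-04 -9.62109507e-01 -2.72663090e-01  7.38863215e-02]
 [ 9.99999534e-01  5.98843501e-04 -7.57703649e-04  7.28879736e-05]
 [ 8.92276404e-04 -2.72662683e-01  9.62109279e-01 -1.74336497e-01]
 [ 0.00000000e+00  0.00000000e+00  0.00000000e+00  1.00000000e+00]]
[ 60.  85. 149.]
```

View pics/w1.png

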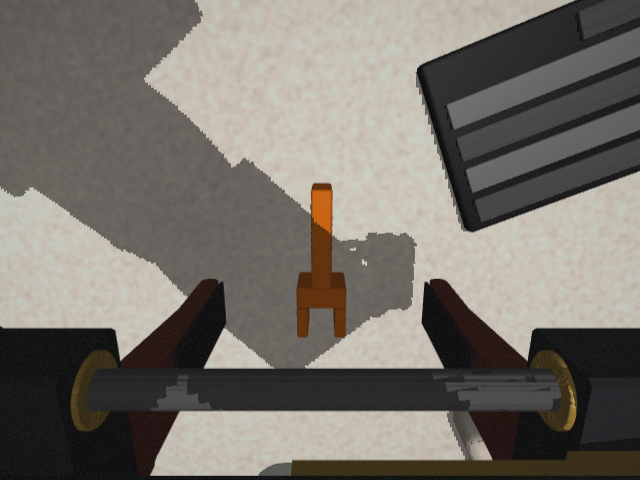

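The wrist view shows the fork aligned with the image vertical: handle columns 311–332, handle end at row ~191, shoulder at ~308, prong tips at ~336.

Run:
```python
from h import *
s=env.state(); c=cam('wrist')
W=ray(c,[[321.5,191],[321.5,270],[321.5,336],[302.5,336],[340,336]],.04,s)
R=cv2.Rodrigues(s['eef_rot'])[0]; print(W); print((W-s['position'])@R)
```

```text
[[0.41760317 0.3090253  0.04      ]
 [0.47923066 0.3016279  0.04      ]
 [0.53641562 0.29476376 0.04      ]
 [0.53457232 0.27925745 0.04      ]
 [0.53821047 0.30986255 0.04      ]]
[[ 0.02864584 -0.00161635  0.11855742]
 [-0.03342399 -0.00167603  0.11851871]
 [-0.0910194  -0.00173141  0.1184828 ]
 [-0.09102223 -0.01734689  0.11846358]
 [-0.09101664  0.01347368  0.11850151]]
```

>>> arm_command(
  increments=[
    [3.5, -2, -30, 0, 0, 0, 1],
    [0, 0, -30, 0, 0, 0, 1],
    [0, 0, -30, 0, 0, 0, 1],
    [0, 0, -25, 0, 0, 0, 1],
    [0, 0, -13, 0, 0, 0, 1],
  ],
  grip_force=25,
)

```text
time: 3.27
position: [0.4488, 0.2989, 0.03]
eef_rot: [-0.206, -3.132, 0.004]
ft_force: [-0.1, 0.2, -0.1]
finger_gap: 1.001
gripper_force: 0.0
```

>>> arm_command(
  increments=[
    [0, 0, 0, 0, 0, 0, -1],
    [0, 0, 0, 0, 0, 0, -1],
    [0, 0, 0, 0, 0, 0, -1],
    [0, 0, 0, 0, 0, 0, -1],
    [0, 0, 0, 0, 0, 0, -1],
  ],
)

```text
time: 3.68
position: [0.451, 0.3009, 0.0338]
eef_rot: [0.204, 3.133, 0.002]
ft_force: [0.0, 1.1, -0.2]
finger_gap: 0.661
gripper_force: 0.0
```

>>> arm_command(
  increments=[
    [0, 0, 0, 0, 0, 0, -1],
    [0, 0, 0, 0, 0, 0, -1],
    [0, 0, 0, 0, 0, 0, -1],
    [0, 0, 0, 0, 0, 0, -1],
    [0, 0, 0, 0, 0, 0, -1],
  ],
)

```text
time: 4.1
position: [0.4501, 0.3005, 0.0326]
eef_rot: [0.204, 3.135, 0.0]
ft_force: [-0.3, 1.1, -0.9]
finger_gap: 0.281
gripper_force: 0.0
```

>>> arm_command(
  increments=[
    [0, 0, 0, 0, 0, 0, -1],
    [0, 0, 0, 0, 0, 0, -1],
    [0, 0, 0, 0, 0, 0, -1],
    [0, 0, 0, 0, 0, 0, -1],
    [0, 0, 0, 0, 0, 0, -1],
  ],
)

```text
time: 4.52
position: [0.4501, 0.3004, 0.0324]
eef_rot: [-0.204, -3.135, 0.0]
ft_force: [0.6, 0.7, -0.9]
finger_gap: 0.002
gripper_force: 0.0
```

>>> arm_command(
  increments=[
    [0, 0, 6, 0, 0, 0, -1],
    [0, 0, 15, 0, 0, 0, -1],
    [0, 0, 25, 0, 0, 0, -1],
    [0, 0, 25, 0, 0, 0, -1],
    [0, 0, 0, 0, 0, 0, -1],
  ],
)

```text
time: 4.93
position: [0.4526, 0.302, 0.1079]
eef_rot: [0.203, 3.129, 0.006]
ft_force: [1.2, 0.9, 0.4]
finger_gap: 0.006
gripper_force: 0.0
```

The jaws shut on nothing, so I need to look.

Run:
```python
from h import *
s=env.state(); c=cam('wrist'); t=cam('top'); 
print(proj(t,[s['position'], s['position']-[0,0,.025]]), proj(c,[s['position']-[0,0,.025]],s))
cv2.imwrite('pics/a.png',np.hstack([cv2.resize(c['frame'],(400,300)),cv2.resize(t['frame'][220:370,70:270],(400,300))])[...,::-1])
```

```text
[[145.81603823 296.6000056 ]
 [151.14161248 297.03747211]] [[323.37370316 271.25627339]]
```

View pics/a.png

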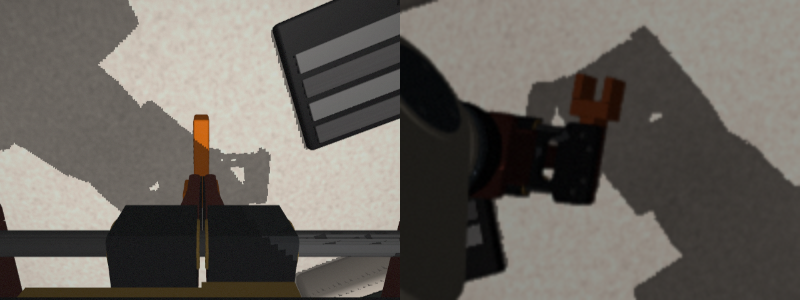

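Run:
```python
from h import *
print(env.tips_ahead)
s=env.state(); c=cam('wrist'); print(c['vfov'],c['cx'],c['cy'],s['finger_gap'],s['position'],s['joint_positions'])
H=np.array(c['hand_eye'])
for uv in((323,282),(323,300)):
    d=H[:3,:3]@np.linalg.inv(c['K'])@[*uv,1]; k=-H[0,3]/d[0]; print(H[:3,3]+k*d)
print('open width depth',c['K'][0,0]*.088/213)
W=ray(c,[[322,185],[322,192]],.04,s); R=cv2.Rodrigues(s['eef_rot'])[0]; print(W,(W-s['position'])@R)
W=ray(c,[[322,185],[322,192]],.0,s);print(W)
k=c['frame'][170:470,170:490]; cv2.imwrite('pics/b.png',cv2.resize(k,None,fx=2,fy=2)[...,::-1])
```

```text
0.025
62.24649360841736 323.4455648878654 240.10208615424588 0.007502437006550942 [0.45080399 0.30087492 0.10467864] [ 5.66579171e-01  4.51859164e-01  1.88645948e+00 -3.34339091e-05
  8.00640725e-01 -8.74402688e-01]
[ 0.         -0.00028199  0.01001895]
[ 0.         -0.00023986 -0.01139705]
open width depth 0.1642203214832724
[[0.41055978 0.30523506 0.04      ]
 [0.41475402 0.30468493 0.04      ]] [[ 0.04060161 -0.00099321  0.06459455]
 [ 0.03637145 -0.00099587  0.06460316]]
[[0.41615301 0.30439188 0.        ]
 [0.42104962 0.30374963 0.        ]]
```

View pics/b.png

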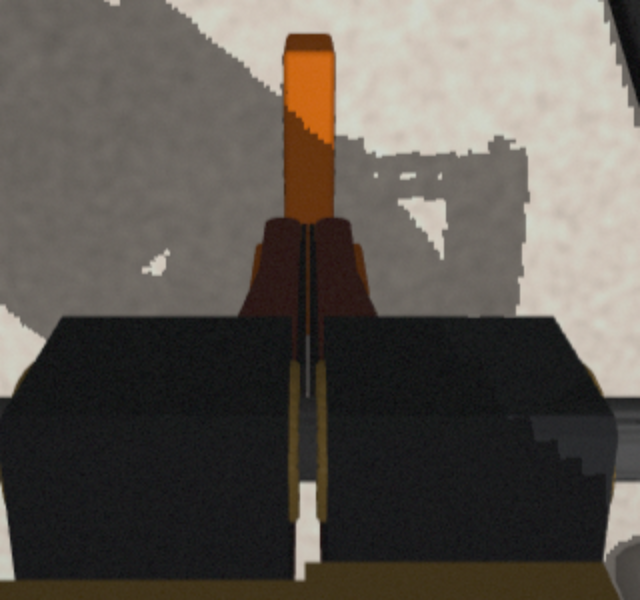

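The fork is unmoved, and the closed fingertips look shorter than the stated 25 mm. I'll check their height in the scene view.

Run:
```python
from h import *
s=env.state(); c=cam('scene'); p=np.array(s['position'])
q=proj(c,[p,p-[0,0,.025],p+[0,0,.05],[p[0],p[1],0]]); print(s['position'],q)
x,y=q[0].astype(int); x0,y0=x-60,y-60; k=cv2.resize(c['frame'][y0:y0+120,x0:x0+120],None,fx=5,fy=5,interpolation=cv2.INTER_CUBIC)
for (a,b),col in zip(q,[(255,0,0),(0,255,0),(255,0,255),(0,0,0)]): cv2.circle(k,(int((a-x0)*5),int((b-y0)*5)),4,col,-1)
cv2.imwrite('pics/sc.png',k[...,::-1])
```

```text
[0.45008538 0.30041252 0.10366455] [[500.02070062 201.67158932]
 [496.73047733 211.71462692]
 [506.97062456 180.45772591]
 [487.09808898 241.11641211]]
```

View pics/sc.png

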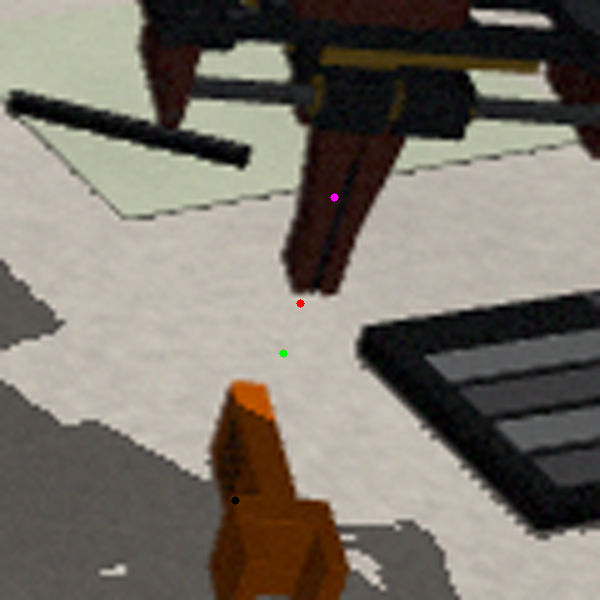

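The scene crop shows the closed tips at about (503.4,199.4) full-res. They sit above the reported TCP (500,201.7) rather than 25 mm below it. I'll triangulate the real tip offset.

Run:
```python
from h import *
s=env.state(); c=cam('scene'); w=cam('wrist'); p=np.array(s['position']); Rt=cv2.Rodrigues(s['eef_rot'])[0]
def line(c,uv,s=None):
    R,o=pose(c,s); d=R@np.linalg.inv(c['K'])@[*uv,1]; return o,d/np.linalg.norm(d)
o1,d1=line(c,(503.4,199.4))
for r in (279,285,290):
    o2,d2=line(w,(323,r),s)
    t=np.linalg.lstsq(np.c_[d1,-d2],o2-o1,rcond=None)[0]; a=o1+t[0]*d1;b=o2+t[1]*d2
    print(r,(a+b)/2,np.linalg.norm(a-b),Rt.T@((a+b)/2-p))
# tops of fork seen in wrist: handle width scaling and top-cam tip check
t=cam('top'); print(proj(t,[p-[0,0,.0],p+[0,0,.01]]))
```

```text
279 [0.44460798 0.30424845 0.10617869] 0.0076655443916463974 [ 0.00555409  0.00340781 -0.00314654]
285 [0.44680977 0.30357829 0.10758116] 0.006862468490403273 [ 0.00328492  0.00302754 -0.00455018]
290 [0.44863058 0.30302384 0.10874415] 0.00619821440603259 [ 0.00140837  0.00271282 -0.00571415]
[[147.78126513 298.20768168]
 [145.5995776  298.04484237]]
```

>>> arm_command(
  increments=[
    [0, 0, 0, 0, 0, 0, 0.2],
    [0, 0, 0, 0, 0, 0, 0.2],
    [0, 0, 0, 0, 0, 0, 0.2],
    [0, 0, 0, 0, 0, 0, 0.2],
    [0, 0, 0, 0, 0, 0, 0.2],
  ],
)

```text
time: 5.7
position: [0.4501, 0.3004, 0.1034]
eef_rot: [-0.204, -3.135, 0.0]
ft_force: [-0.3, 1.4, -0.7]
finger_gap: 0.349
gripper_force: 0.0
```

>>> arm_command(
  increments=[
    [0, 0, 0, 0, 0, 0, 0.2],
    [0, 0, 0, 0, 0, 0, 0.2],
    [0, 0, -20, 0, 0, 0, 0.2],
    [0, 0, -20, 0, 0, 0, 0.2],
    [0, 0, -20, 0, 0, 0, 0.2],
  ],
)

```text
time: 6.12
position: [0.4506, 0.3007, 0.0433]
eef_rot: [0.204, 3.134, 0.001]
ft_force: [0.5, -0.4, 0.2]
finger_gap: 0.6
gripper_force: 0.0
```

>>> arm_command(
  increments=[
    [0, 0, -8, 0, 0, 0, 0.2],
    [0, 0, -8, 0, 0, 0, 0.2],
    [0, 0, -8, 0, 0, 0, 0.2],
    [0, 0, -4, 0, 0, 0, 0.2],
    [0, 0, 0, 0, 0, 0, 0.2],
  ],
)

```text
time: 6.53
position: [0.45, 0.3004, 0.0151]
eef_rot: [-0.204, -3.135, 0.001]
ft_force: [0.3, 0.3, -0.5]
finger_gap: 0.601
gripper_force: 0.0
```

>>> arm_command(
  increments=[
    [0, 0, -4, 0, 0, 0, 0.2],
    [0, 0, -4, 0, 0, 0, 0.2],
    [0, 0, -4, 0, 0, 0, 0.2],
    [0, 0, -2, 0, 0, 0, 0.2],
    [0, 0, 0, 0, 0, 0, 0.2],
  ],
)

```text
time: 6.95
position: [0.4499, 0.3003, 0.0011]
eef_rot: [-0.204, -3.134, 0.001]
ft_force: [0.8, -0.7, 0.5]
finger_gap: 0.6
gripper_force: 0.0
```

>>> arm_command(
  increments=[
    [0, 0, 0, 0, 0, 0, -1],
    [0, 0, 0, 0, 0, 0, -1],
    [0, 0, 0, 0, 0, 0, -1],
    [0, 0, 0, 0, 0, 0, -1],
    [0, 0, 0, 0, 0, 0, -1],
  ],
)

```text
time: 7.37
position: [0.4502, 0.3005, 0.0016]
eef_rot: [0.204, 3.135, 0.0]
ft_force: [0.6, 0.2, 0.2]
finger_gap: 0.26
gripper_force: 0.0
```

>>> arm_command(
  increments=[
    [0, 0, 0, 0, 0, 0, -1],
    [0, 0, 0, 0, 0, 0, -1],
    [0, 0, 0, 0, 0, 0, -1],
    [0, 0, 0, 0, 0, 0, -1],
    [0, 0, 0, 0, 0, 0, -1],
  ],
)

```text
time: 7.78
position: [0.4502, 0.3006, 0.0016]
eef_rot: [0.204, 3.135, 0.0]
ft_force: [-1.1, -0.3, 0.9]
finger_gap: 0.176
gripper_force: 25.0
```

Gripped at gap 0.176, about 15.5 mm. The fork's bottom is therefore reported z − 0.0015. Next I lift it and carry it over to the stand.

>>> arm_command(
  increments=[
    [0, 0, 6, 0, 0, 0, -1],
    [0, 0, 16, 0, 0, 0, -1],
    [0, 0, 20, 0, 0, 0, -1],
    [0, 0, 18, 0, 0, 0, -1],
    [0, 0, 0, 0, 0, 0, -1],
  ],
)

```text
time: 8.2
position: [0.4518, 0.3015, 0.0644]
eef_rot: [0.203, 3.131, 0.004]
ft_force: [1.5, -0.4, -1.6]
finger_gap: 0.18
gripper_force: 25.0
```

>>> arm_command(
  increments=[
    [-2.1, -12, 0, 0, 0, 0.0087, -1],
    [-2.1, -22, 0, 0, 0, 0.0087, -1],
    [-2.1, -26, 0, 0, 0, 0.0087, -1],
    [-2.1, -26, 0, 0, 0, 0.0087, -1],
    [-2.1, -26, 0, 0, 0, 0.0087, -1],
  ],
)

```text
time: 8.62
position: [0.4388, 0.1873, 0.0607]
eef_rot: [-0.134, -3.138, 0.001]
ft_force: [-0.1, 0.3, -2.3]
finger_gap: 0.181
gripper_force: 25.0
```

>>> arm_command(
  increments=[
    [-2.1, -26, 0, 0, 0, 0.0087, -1],
    [-2.1, -26, 0, 0, 0, 0.0087, -1],
    [-2.1, -26, 0, 0, 0, 0.0087, -1],
    [-2.1, -26, 0, 0, 0, 0.0087, -1],
    [-2.1, -26, 0, 0, 0, 0.0087, -1],
  ],
)

```text
time: 9.03
position: [0.4283, 0.0572, 0.0609]
eef_rot: [-0.066, -3.14, 0.0]
ft_force: [-0.4, 0.4, -1.1]
finger_gap: 0.184
gripper_force: 25.0
```

>>> arm_command(
  increments=[
    [-2.1, -26, 0, 0, 0, 0.0087, -1],
    [-2.1, -26, 0, 0, 0, 0.0087, -1],
    [-2.1, -26, 0, 0, 0, 0.0087, -1],
    [-2.1, -26, 0, 0, 0, 0.0087, -1],
    [-2.1, -20.5, 0, 0, 0, 0.0087, -1],
  ],
)

```text
time: 9.45
position: [0.4179, -0.0676, 0.0609]
eef_rot: [0.001, -3.141, -0.0]
ft_force: [0.6, -0.3, -2.0]
finger_gap: 0.18
gripper_force: 25.0
```

>>> arm_command(
  increments=[
    [0, 0, -14, 0, 0, 0, -1],
    [0, 0, -14, 0, 0, 0, -1],
    [0, 0, -12, 0, 0, 0, -1],
    [0, 0, -7, 0, 0, 0, -1],
    [0, 0, 0, 0, 0, 0, -1],
  ],
)

```text
time: 9.87
position: [0.4173, -0.0658, 0.013]
eef_rot: [0.001, -3.138, -0.001]
ft_force: [-0.7, -0.2, -1.0]
finger_gap: 0.181
gripper_force: 25.0
```

Run:
```python
from h import *
s=env.state(); print(s['position'],s['eef_rot'],s['ft_force'],s['joint_positions'])
c=cam('scene'); t=cam('top'); w=cam('wrist')
a=cv2.resize(c['frame'][190:300,260:380],(480,440),interpolation=cv2.INTER_CUBIC); b=cv2.resize(t['frame'][210:320,300:380],(320,440),interpolation=cv2.INTER_CUBIC)
cv2.imwrite('pics/ins.png',np.hstack([a,b])[...,::-1]); save(w,'w2.png')
np.savez('ins.npz',s=c['frame'],t=t['frame'],w=w['frame'])
```

```text
[ 0.41727951 -0.06583108  0.01296213] [ 9.87433527e-04 -3.13842317e+00 -8.85751120e-04] [-0.71537448 -0.22045982 -0.99966721] [-1.84624982e-01  5.12205385e-01  2.16617195e+00 -6.21403977e-05
  4.66434273e-01 -1.75599502e+00]
```

View pics/ins.png

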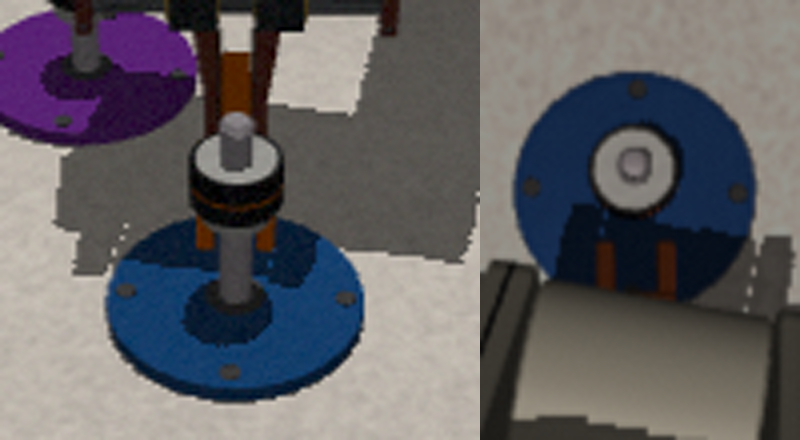

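In the scene crop the prongs (204, 265) straddle the post (236). In the top crop they sit at 606 and 667 with the post at 635. So the fork is about 1 mm too far to −y and clear of the collar. I'll insert it now.

>>> arm_command(
  increments=[
    [5, 0.8, 0.3, 0, 0, 0, -1],
    [9, 0, 0, 0, 0, 0, -1],
    [9, 0, 0, 0, 0, 0, -1],
    [9, 0, 0, 0, 0, 0, -1],
    [6, 0, 0, 0, 0, 0, -1],
  ],
)

```text
time: 10.43
position: [0.459, -0.0653, 0.0152]
eef_rot: [-0.002, 3.139, -0.001]
ft_force: [0.8, -0.9, -1.7]
finger_gap: 0.182
gripper_force: 25.0
```

>>> arm_command(
  increments=[
    [2, 0, 0, 0, 0, 0, -1],
    [1, 0, 0, 0, 0, 0, -1],
    [1, 0, 0, 0, 0, 0, -1],
    [1, 0, 0, 0, 0, 0, -1],
    [0, 0, 0, 0, 0, 0, -1],
  ],
)

```text
time: 10.85
position: [0.4614, -0.0652, 0.0147]
eef_rot: [0.001, -3.141, -0.0]
ft_force: [0.1, -0.6, -2.5]
finger_gap: 0.178
gripper_force: 25.0
```

>>> arm_command(
  increments=[
    [1, 0, 0, 0, 0, 0, -1],
    [1, 0, 0, 0, 0, 0, -1],
    [1, 0, 0, 0, 0, 0, -1],
    [1, 0, 0, 0, 0, 0, -1],
    [0, 0, 0, 0, 0, 0, -1],
  ],
)

```text
time: 11.27
position: [0.466, -0.0653, 0.0148]
eef_rot: [-0.001, 3.141, -0.0]
ft_force: [-0.3, 0.3, -1.1]
finger_gap: 0.186
gripper_force: 25.0
```

>>> arm_command(
  increments=[
    [0.7, 0, 0, 0, 0, 0, -1],
    [0.7, 0, 0, 0, 0, 0, -1],
    [0.6, 0, 0, 0, 0, 0, -1],
    [0, 0, 0, 0, 0, 0, -1],
    [0, 0, 0, 0, 0, 0, -1],
  ],
)

```text
time: 11.68
position: [0.4668, -0.0651, 0.0146]
eef_rot: [0.001, -3.14, -0.0]
ft_force: [-3.0, 0.8, -0.5]
finger_gap: 0.184
gripper_force: 25.0
```

>>> arm_command(
  increments=[
    [0.3, 0, -1, 0, 0, 0, -1],
    [0, 0, -1, 0, 0, 0, -1],
    [0, 0, -0.7, 0, 0, 0, -1],
    [0, 0, 0, 0, 0, 0, -1],
    [0, 0, 0, 0, 0, 0, -1],
  ],
)

```text
time: 12.1
position: [0.4667, -0.0651, 0.0117]
eef_rot: [0.001, -3.139, -0.0]
ft_force: [-6.0, -0.6, -1.0]
finger_gap: 0.18
gripper_force: 25.0
```

>>> arm_command(
  increments=[
    [0, 0, -0.4, 0, 0, 0, -1],
    [0, 0, -0.4, 0, 0, 0, -1],
    [0.3, 0, 0, 0, 0, 0, -1],
    [0, 0, 0, 0, 0, 0, -1],
    [0, 0, 0, 0, 0, 0, -1],
  ],
)

```text
time: 12.52
position: [0.4668, -0.0651, 0.0115]
eef_rot: [0.001, -3.139, -0.0]
ft_force: [-8.8, 0.1, 9.1]
finger_gap: 0.182
gripper_force: 25.0
```

Contact is felt in x (−8.8 N, fully home) and in z (9 N, on the foot). I'll release and rise.

>>> arm_command(
  increments=[
    [0, 0, 0.4, 0, 0, 0, 0.2],
    [0, 0, 0, 0, 0, 0, 0.2],
    [0, 0, 0, 0, 0, 0, 0.2],
    [0, 0, 0, 0, 0, 0, 0.2],
    [0, 0, 0, 0, 0, 0, 0.2],
  ],
)

```text
time: 12.93
position: [0.4689, -0.0653, 0.0118]
eef_rot: [-0.001, 3.141, -0.0]
ft_force: [0.3, -0.5, 0.6]
finger_gap: 0.521
gripper_force: 0.0
```

>>> arm_command(
  increments=[
    [0, 0, 5, 0, 0, 0, 1],
    [0, 0, 15, 0, 0, 0, 1],
    [0, 0, 25, 0, 0, 0, 1],
    [0, 0, 30, 0, 0, 0, 1],
    [0, 0, 30, 0, 0, 0, 1],
  ],
)

```text
time: 13.35
position: [0.4677, -0.0651, 0.1177]
eef_rot: [0.001, -3.14, -0.0]
ft_force: [1.2, 0.2, -0.1]
finger_gap: 0.9
gripper_force: 0.0
```

>>> arm_command(
  increments=[
    [0, 0, 30, 0, 0, 0, 1],
    [0, 0, 15, 0, 0, 0, 1],
    [25, 0, 0, 0, 0, 0, 1],
    [25, 0, 0, 0, 0, 0, 1],
    [18, 0, 0, 0, 0, 0, 1],
  ],
)

```text
time: 13.77
position: [0.5384, -0.0653, 0.1631]
eef_rot: [-0.001, 3.138, -0.001]
ft_force: [0.4, -0.3, 0.1]
finger_gap: 1.0
gripper_force: 0.0
```

>>> arm_command(
  increments=[
    [0, 0, 0, 0, 0, 0, 1],
    [0, 0, 0, 0, 0, 0, 1],
    [0, 0, 0, 0, 0, 0, 1],
    [0, 0, 0, 0, 0, 0, 1],
    [0, 0, 0, 0, 0, 0, 1],
  ],
)

```text
time: 14.18
position: [0.5352, -0.0652, 0.1616]
eef_rot: [0.001, -3.141, -0.0]
ft_force: [-0.1, -0.8, -0.3]
finger_gap: 1.007
gripper_force: 0.0
```

Run:
```python
from h import *
s=env.state(); w=cam('wrist'); save(w,'w3.png'); print(s['position'],s['joint_positions'],s['ft_force'],s['ft_torque'])
c=cam('scene')
for z in(.12,.101,.097,.095,.093,.073,.071,.069): print(z,proj(c,[[.5355,-.0645,z]]),proj(w,[[.5355,-.0645,z]],s))
F=np.load('ins.npz')['s']; col=F[205:262,319]; print([(205+i,int(v.mean())) for i,v in enumerate(col)])
a=cv2.resize(w['frame'],(560,420)); b=cv2.resize(c['frame'][200:290,285:350],(240,332)); b=np.vstack([b,np.zeros((88,240,3),np.uint8)])
cv2.imwrite('pics/col.png',np.hstack([a,b])[...,::-1])
```

```text
[ 0.53516123 -0.06520574  0.16156364] [-1.43301860e-01  3.63636784e-01  1.85751262e+00 -3.89406503e-05
  9.21333962e-01 -1.71464249e+00] [-0.0565248  -0.7645706  -0.30489519] [ 0.01845326 -0.14743922  0.00482743]
0.12 [[319.54531558 218.95622046]] [[324.98244724 262.0773717 ]]
0.101 [[319.46816475 227.11861664]] [[324.89475517 252.11287689]]
0.097 [[319.45221365 228.80621   ]] [[324.87792759 250.20075068]]
0.095 [[319.44427534 229.64606671]] [[324.86970657 249.26659252]]
0.093 [[319.4363617 230.4833131]] [[324.86161018 248.34659493]]
0.073 [[319.35855739 238.7148455 ]] [[324.78692082 239.85960461]]
0.071 [[319.35090773 239.524164  ]] [[324.78002666 239.07621844]]
0.069 [[319.3432814  240.33101313]] [[324.7732283  238.30371733]]
[(205, 40), (206, 41), (207, 36), (208, 38), (209, 38), (210, 38), (211, 37), (212, 37), (213, 37), (214, 39), (215, 40), (216, 39), (217, 40), (218, 133), (219, 132), (220, 131), (221, 127), (222, 109), (223, 107), (224, 104), (225, 68), (226, 65), (227, 67), (228, 66), (229, 68), (230, 68), (231, 66), (232, 65), (233, 149), (234, 150), (235, 150), (236, 30), (237, 6), (238, 4), (239, 4), (240, 4), (241, 14), (242, 24), (243, 2), (244, 15), (245, 10), (246, 8), (247, 70), (248, 70), (249, 69), (250, 70), (251, 68), (252, 64), (253, 68), (254, 66), (255, 69), (256, 69), (257, 69), (258, 65), (259, 69), (260, 67), (261, 71)]
```

View pics/col.png

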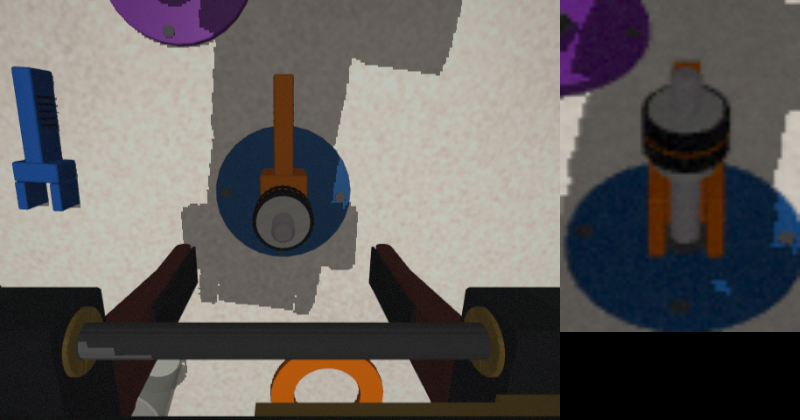

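The fork is fully home and centred under the collar. In the wrist view the post top is at (324.6,258), midway between the fingers (centre ≈324). Next I work out the drum height.

Run:
```python
from h import *
c=cam('scene')
for z in np.arange(.063,.105,.004): print(round(z,3),proj(c,[[.5575,-.0645,z]])[0].round(1))
```

```text
0.063 [319.3 250.2]
0.067 [319.3 248.6]
0.071 [319.3 247. ]
0.075 [319.3 245.4]
0.079 [319.3 243.7]
0.083 [319.4 242.1]
0.087 [319.4 240.4]
0.091 [319.4 238.7]
0.095 [319.4 237. ]
0.099 [319.4 235.4]
0.103 [319.4 233.6]
```

The drum spans z ≈ 0.073–0.097. I'll descend and grip it.

>>> arm_command(
  increments=[
    [-0.5, 0, -25, 0, 0, 0, 1],
    [0, 0, -25, 0, 0, 0, 1],
    [0, 0, -25, 0, 0, 0, 1],
    [0, 0, -17, 0, 0, 0, 1],
    [0, 0, -8, 0, 0, 0, 1],
  ],
  grip_force=20,
)

```text
time: 14.75
position: [0.5341, -0.065, 0.0595]
eef_rot: [0.001, -3.138, -0.001]
ft_force: [-0.5, 0.8, -0.0]
finger_gap: 0.999
gripper_force: 0.0
```

>>> arm_command(
  increments=[
    [0, 0, 0, 0, 0, 0, -1],
    [0, 0, 0, 0, 0, 0, -1],
    [0, 0, 0, 0, 0, 0, -1],
    [0, 0, 0, 0, 0, 0, -1],
    [0, 0, 0, 0, 0, 0, -1],
  ],
)

```text
time: 15.17
position: [0.5365, -0.0654, 0.0628]
eef_rot: [-0.001, 3.14, -0.0]
ft_force: [-0.0, -0.8, -0.5]
finger_gap: 0.661
gripper_force: 0.0
```

>>> arm_command(
  increments=[
    [0, 0, 0, 0, 0, 0, -1],
    [0, 0, 0, 0, 0, 0, -1],
    [0, 0, 0, 0, 0, 0, -1],
    [0, 0, 0, 0, 0, 0, -1],
    [0, 0, 0, 0, 0, 0, -1],
  ],
)

```text
time: 15.58
position: [0.5361, -0.0654, 0.0621]
eef_rot: [-0.001, 3.141, -0.0]
ft_force: [-1.3, -0.3, 6.4]
finger_gap: 0.498
gripper_force: 20.0
```

```bash
cat > st.py <<'E'
from workcell import env
s=env.state(); print(s['time'],'pos',s['position'].round(5),'rot',s['eef_rot'].round(3),'F',s['ft_force'].round(2),'T',s['ft_torque'].round(4),'j6',s['joint_positions'][5].round(4),'tq6',round(s['joint_torque'][5],4),s['finger_gap'].round(3),s['gripper_force'])
E
python3 st.py
```

```text
Traceback (most recent call last):
  File "st.py", line 2, in <module>
    s=env.state(); print(s['time'],'pos',s['position'].round(5),'rot',s['eef_rot'].round(3),'F',s['ft_force'].round(2),'T',s['ft_torque'].round(4),'j6',s['joint_positions'][5].round(4),'tq6',round(s['joint_torque'][5],4),s['finger_gap'].round(3),s['gripper_force'])
                                                                                                                                                                                                                             ^^^^^^^^^^^^^^^^^^^^^
AttributeError: 'float' object has no attribute 'round'
```

>>> arm_command(
  increments=[
    [0, 0, -0.38, 0, 0, -0.1, -1],
    [0, 0, -0.38, 0, 0, -0.1, -1],
    [0, 0, -0.38, 0, 0, -0.1, -1],
    [0, 0, -0.38, 0, 0, -0.1, -1],
    [0, 0, -0.38, 0, 0, -0.1, -1],
  ],
)

```text
time: 16.0
position: [0.5362, -0.0648, 0.0602]
eef_rot: [0.784, 3.041, 0.001]
ft_force: [-0.6, 3.5, 5.7]
finger_gap: 0.497
gripper_force: 20.0
```

```bash
sed -i "s/s\['finger_gap'\].round(3)/round(s['finger_gap'],3)/" st.py; python3 st.py
```

```text
16.0 pos [ 0.53621 -0.06485  0.06019] rot [7.840e-01 3.041e+00 1.000e-03] F [-0.58  3.47  5.71] T [ 0.5809 -0.1005  0.0487] j6 -1.2099 tq6 -1.5307 0.497 19.996258020401
```

>>> arm_command(
  increments=[
    [0, 0, -0.38, 0, 0, -0.1, -1],
    [0, 0, -0.38, 0, 0, -0.1, -1],
    [0, 0, -0.38, 0, 0, -0.1, -1],
    [0, 0, -0.38, 0, 0, -0.1, -1],
    [0, 0, -0.38, 0, 0, -0.1, -1],
  ],
)

```text
time: 16.42
position: [0.5366, -0.0645, 0.0583]
eef_rot: [1.512, 2.753, 0.002]
ft_force: [0.9, 5.1, 5.0]
finger_gap: 0.497
gripper_force: 20.0
```

```bash
python3 st.py
```

```text
16.4167 pos [ 0.5366  -0.06449  0.05832] rot [1.512e+00 2.753e+00 2.000e-03] F [0.88 5.09 5.02] T [ 0.8869 -0.3259  0.0796] j6 -0.7099 tq6 -1.524 0.497 19.996135532855988
```

>>> arm_command(
  increments=[
    [0, 0, -0.38, 0, 0, -0.1, -1],
    [0, 0, -0.38, 0, 0, -0.1, -1],
    [0, 0, -0.38, 0, 0, -0.1, -1],
    [0, 0, -0.38, 0, 0, -0.1, -1],
    [0, 0, -0.38, 0, 0, -0.1, -1],
  ],
)

```text
time: 16.83
position: [0.5371, -0.0644, 0.0564]
eef_rot: [2.146, 2.293, 0.004]
ft_force: [2.8, 5.8, 2.4]
finger_gap: 0.496
gripper_force: 20.0
```

```bash
python3 st.py
```

```text
16.8333 pos [ 0.5371  -0.06436  0.05641] rot [2.146 2.293 0.004] F [2.79 5.79 2.36] T [ 1.0141 -0.5802  0.1122] j6 -0.2099 tq6 -1.5186 0.496 19.996243715286255
```

>>> arm_command(
  increments=[
    [0, 0, -0.23, 0, 0, -0.06, -1],
    [0, 0, -0.23, 0, 0, -0.06, -1],
    [0, 0, -0.23, 0, 0, -0.06, -1],
    [0, 0, -0.23, 0, 0, -0.06, -1],
    [0, 0, -0.23, 0, 0, -0.06, -1],
  ],
)

```text
time: 17.25
position: [0.5375, -0.0644, 0.0553]
eef_rot: [2.462, 1.949, 0.005]
ft_force: [3.7, 6.5, 1.8]
finger_gap: 0.495
gripper_force: 20.0
```

```bash
python3 st.py
```

```text
17.25 pos [ 0.53747 -0.06436  0.0553 ] rot [2.462 1.949 0.005] F [3.69 6.55 1.78] T [ 0.9911 -0.659   0.0855] j6 0.0881 tq6 -0.8819 0.495 19.998859763145447
```

>>> arm_command(
  increments=[
    [0, 0, -0.15, 0, 0, -0.04, -1],
    [0, 0, -0.15, 0, 0, -0.04, -1],
    [0, 0, -0.15, 0, 0, -0.04, -1],
    [0, 0, -0.15, 0, 0, -0.04, -1],
    [0, 0, -0.15, 0, 0, -0.04, -1],
  ],
)

```text
time: 17.67
position: [0.5377, -0.0644, 0.0546]
eef_rot: [2.644, 1.695, 0.006]
ft_force: [4.0, 5.6, 0.6]
finger_gap: 0.496
gripper_force: 20.0
```

```bash
python3 st.py
```

```text
17.6667 pos [ 0.53767 -0.06444  0.05457] rot [2.644 1.695 0.006] F [3.97 5.59 0.62] T [ 0.9506 -0.7308  0.0573] j6 0.2871 tq6 -0.5623 0.496 19.99975472688675
```

>>> arm_command(
  increments=[
    [0, 0, -0.15, 0, 0, -0.04, -1],
    [0, 0, -0.15, 0, 0, -0.04, -1],
    [0, 0, -0.15, 0, 0, -0.04, -1],
    [0, 0, -0.15, 0, 0, -0.04, -1],
    [0, 0, -0.15, 0, 0, -0.04, -1],
  ],
)

```text
time: 18.08
position: [0.5379, -0.0645, 0.0538]
eef_rot: [2.8, 1.422, 0.006]
ft_force: [4.4, 4.7, 0.2]
finger_gap: 0.499
gripper_force: 20.0
```

```bash
python3 st.py
```

```text
18.0833 pos [ 0.53786 -0.06454  0.05381] rot [2.8   1.422 0.006] F [4.45 4.71 0.22] T [ 0.8559 -0.8353  0.059 ] j6 0.4872 tq6 -0.5604 0.499 19.99967873096466
```

>>> arm_command(
  increments=[
    [0, 0, -0.15, 0, 0, -0.04, -1],
    [0, 0, -0.15, 0, 0, -0.04, -1],
    [0, 0, -0.15, 0, 0, -0.04, -1],
    [0, 0, -0.15, 0, 0, -0.04, -1],
    [0, 0, -0.15, 0, 0, -0.04, -1],
  ],
)

```text
time: 18.5
position: [0.5381, -0.0647, 0.0531]
eef_rot: [2.928, 1.136, 0.007]
ft_force: [5.5, 5.2, -1.1]
finger_gap: 0.496
gripper_force: 20.0
```

```bash
python3 st.py
```

```text
18.5 pos [ 0.53806 -0.06468  0.05306] rot [2.928 1.136 0.007] F [ 5.46  5.22 -1.14] T [ 0.7451 -0.8862  0.1107] j6 0.6871 tq6 -0.5584 0.496 19.999457001686096
```

>>> arm_command(
  increments=[
    [0, 0, -0.08, 0, 0, -0.02, -1],
    [0, 0, -0.08, 0, 0, -0.02, -1],
    [0, 0, -0.08, 0, 0, -0.02, -1],
    [0, 0, -0.08, 0, 0, -0.02, -1],
    [0, 0, -0.08, 0, 0, -0.02, -1],
  ],
)

```text
time: 18.92
position: [0.5381, -0.0648, 0.0527]
eef_rot: [2.981, 0.99, 0.007]
ft_force: [4.9, 4.3, -0.1]
finger_gap: 0.499
gripper_force: 20.0
```

```bash
python3 st.py
```

```text
18.9167 pos [ 0.53813 -0.06478  0.05268] rot [2.981 0.99  0.007] F [ 4.91  4.29 -0.13] T [ 0.6368 -0.8816  0.0867] j6 0.7861 tq6 -0.2417 0.499 20.000119507312775
```

```bash
cat > av.py <<'E'
from workcell import env; import numpy as np
L=[]
for i in range(8):
    env.camera('wrist'); s=env.state(); L.append([*s['ft_force'],*s['ft_torque'],s['joint_positions'][5],s['joint_torque'][5]])
L=np.array(L); print(s['time'],L.mean(0).round(4),'sd Tz',L[:,5].std().round(4))
E
python3 av.py
```

```text
19.3167 [ 5.5245  3.8035 -0.1577  0.6834 -0.9032 -0.058   0.7857 -0.0157] sd Tz 0.0469
```

>>> arm_command(
  increments=[
    [0, 0, -0.08, 0, 0, -0.02, -1],
    [0, 0, -0.08, 0, 0, -0.02, -1],
    [0, 0, -0.08, 0, 0, -0.02, -1],
    [0, 0, -0.08, 0, 0, -0.02, -1],
    [0, 0, -0.08, 0, 0, -0.02, -1],
  ],
)

```text
time: 19.73
position: [0.5382, -0.0648, 0.0523]
eef_rot: [3.026, 0.839, 0.007]
ft_force: [6.8, 3.5, 0.1]
finger_gap: 0.495
gripper_force: 20.0
```

```bash
python3 av.py
```

```text
20.1333 [ 5.7752  3.2896 -0.59    0.5986 -0.9243 -0.0423  0.8857 -0.0167] sd Tz 0.0535
```

>>> arm_command(
  increments=[
    [0, 0, -0.08, 0, 0, -0.02, -1],
    [0, 0, -0.08, 0, 0, -0.02, -1],
    [0, 0, -0.08, 0, 0, -0.02, -1],
    [0, 0, -0.08, 0, 0, -0.02, -1],
    [0, 0, -0.08, 0, 0, -0.02, -1],
  ],
)

```text
time: 20.55
position: [0.5383, -0.065, 0.0519]
eef_rot: [3.065, 0.687, 0.007]
ft_force: [6.3, 2.6, -0.0]
finger_gap: 0.498
gripper_force: 20.0
```

```bash
python3 st.py
```

```text
20.55 pos [ 0.53828 -0.06496  0.05193] rot [3.065 0.687 0.007] F [ 6.27  2.56 -0.02] T [ 0.5739 -0.9484  0.1046] j6 0.9861 tq6 -0.2418 0.498 19.999905824661255
```

>>> arm_command(
  increments=[
    [0, 0, -0.08, 0, 0, -0.02, -1],
    [0, 0, -0.08, 0, 0, -0.02, -1],
    [0, 0, -0.08, 0, 0, -0.02, -1],
    [0, 0, -0.08, 0, 0, -0.02, -1],
    [0, 0, -0.08, 0, 0, -0.02, -1],
  ],
)

```text
time: 20.97
position: [0.5383, -0.0651, 0.0515]
eef_rot: [3.095, 0.533, 0.008]
ft_force: [6.2, 2.1, -0.1]
finger_gap: 0.499
gripper_force: 20.0
```

```bash
python3 st.py
```

```text
20.9667 pos [ 0.53832 -0.06506  0.05152] rot [3.095 0.533 0.008] F [ 6.16  2.08 -0.09] T [ 0.4075 -0.9507  0.0651] j6 1.0861 tq6 -0.2419 0.499 19.999856650829315
```

Not in contact yet (2.8 rad so far).

>>> arm_command(
  increments=[
    [0, 0, -0.08, 0, 0, -0.02, -1],
    [0, 0, -0.08, 0, 0, -0.02, -1],
    [0, 0, -0.08, 0, 0, -0.02, -1],
    [0, 0, -0.08, 0, 0, -0.02, -1],
    [0, 0, -0.08, 0, 0, -0.02, -1],
  ],
)

```text
time: 21.38
position: [0.5384, -0.0652, 0.0512]
eef_rot: [3.118, 0.378, 0.008]
ft_force: [5.8, 2.2, -0.5]
finger_gap: 0.501
gripper_force: 20.0
```

```bash
python3 st.py
```

```text
21.3833 pos [ 0.5384  -0.06517  0.05118] rot [3.118 0.378 0.008] F [ 5.76  2.17 -0.52] T [ 0.339  -0.9122  0.1337] j6 1.1861 tq6 -0.2421 0.501 19.99975472688675
```

>>> arm_command(
  increments=[
    [0, 0, -0.08, 0, 0, -0.02, -1],
    [0, 0, -0.08, 0, 0, -0.02, -1],
    [0, 0, -0.08, 0, 0, -0.02, -1],
    [0, 0, -0.08, 0, 0, -0.02, -1],
    [0, 0, -0.08, 0, 0, -0.02, -1],
  ],
)

```text
time: 21.8
position: [0.5384, -0.0653, 0.0508]
eef_rot: [3.133, 0.222, 0.008]
ft_force: [5.2, 1.1, -0.1]
finger_gap: 0.497
gripper_force: 20.0
```

```bash
python3 st.py
```

```text
21.8 pos [ 0.53837 -0.06526  0.05078] rot [3.133 0.222 0.008] F [ 5.22  1.06 -0.05] T [ 0.2134 -0.8914  0.0764] j6 1.2861 tq6 -0.2424 0.497 19.999669790267944
```

>>> arm_command(
  increments=[
    [0, 0, -0.08, 0, 0, -0.02, -1],
    [0, 0, -0.08, 0, 0, -0.02, -1],
    [0, 0, -0.08, 0, 0, -0.02, -1],
    [0, 0, -0.08, 0, 0, -0.02, -1],
    [0, 0, -0.08, 0, 0, -0.02, -1],
  ],
)

```text
time: 22.22
position: [0.5384, -0.0654, 0.0504]
eef_rot: [3.14, 0.065, 0.008]
ft_force: [5.6, 0.1, -0.4]
finger_gap: 0.5
gripper_force: 20.0
```

```bash
python3 st.py
```

```text
22.2167 pos [ 0.53839 -0.06538  0.0504 ] rot [3.14  0.065 0.008] F [ 5.6   0.12 -0.37] T [ 0.0373 -0.9006  0.1099] j6 1.3861 tq6 -0.2427 0.5 19.999625086784363
```

>>> arm_command(
  increments=[
    [0, 0, -0.08, 0, 0, -0.02, -1],
    [0, 0, -0.08, 0, 0, -0.02, -1],
    [0, 0, -0.08, 0, 0, -0.02, -1],
    [0, 0, -0.08, 0, 0, -0.02, -1],
    [0, 0, -0.08, 0, 0, -0.02, -1],
  ],
)

```text
time: 22.63
position: [0.5384, -0.0655, 0.05]
eef_rot: [3.14, -0.092, 0.008]
ft_force: [5.1, -0.5, -0.0]
finger_gap: 0.497
gripper_force: 20.0
```

```bash
python3 st.py
```

```text
22.6333 pos [ 0.53839 -0.06547  0.04999] rot [ 3.14  -0.092  0.008] F [ 5.07 -0.51 -0.02] T [-0.0137 -0.862   0.062 ] j6 1.4862 tq6 -0.2431 0.497 19.9996018409729
```

>>> arm_command(
  increments=[
    [0, 0, -0.08, 0, 0, -0.02, -1],
    [0, 0, -0.08, 0, 0, -0.02, -1],
    [0, 0, -0.08, 0, 0, -0.02, -1],
    [0, 0, -0.08, 0, 0, -0.02, -1],
    [0, 0, -0.08, 0, 0, -0.02, -1],
  ],
)

```text
time: 23.05
position: [0.5384, -0.0656, 0.0496]
eef_rot: [3.131, -0.249, 0.008]
ft_force: [5.1, -0.5, 0.1]
finger_gap: 0.498
gripper_force: 20.0
```

```bash
python3 st.py
```

```text
23.05 pos [ 0.5384  -0.06557  0.04964] rot [ 3.131 -0.249  0.008] F [ 5.13 -0.52  0.05] T [-0.2051 -0.9196  0.1082] j6 1.5861 tq6 -0.2437 0.498 19.999621510505676
```

>>> arm_command(
  increments=[
    [0, 0, -0.08, 0, 0, -0.02, -1],
    [0, 0, -0.08, 0, 0, -0.02, -1],
    [0, 0, -0.08, 0, 0, -0.02, -1],
    [0, 0, -0.08, 0, 0, -0.02, -1],
    [0, 0, -0.08, 0, 0, -0.02, -1],
  ],
)

```text
time: 23.47
position: [0.5384, -0.0657, 0.0493]
eef_rot: [3.115, -0.405, 0.008]
ft_force: [4.5, -2.1, 0.1]
finger_gap: 0.496
gripper_force: 20.0
```

```bash
python3 st.py
python3 - <<'E'
from h import *
c=cam('scene'); np.save('s9.npy',c['frame']); F=c['frame']
for x in (310,312,326,328): print(x,[(r,*map(int,F[r,x])) for r in range(246,264)])
print(proj(c,[[.5525,-.0645,.05],[.5525,-.078,.05],[.5525,-.05,.05]]))
E
```

```text
23.4667 pos [ 0.53839 -0.06571  0.04929] rot [ 3.115 -0.405  0.008] F [ 4.52 -2.05  0.11] T [-0.2349 -0.8058  0.1395] j6 1.686 tq6 -0.1944 0.496 19.999698400497437
310 [(246, 3, 2, 9), (247, 16, 15, 18), (248, 17, 18, 12), (249, 34, 18, 8), (250, 74, 47, 22), (251, 81, 34, 0), (252, 80, 32, 0), (253, 84, 36, 0), (254, 101, 49, 1), (255, 89, 41, 5), (256, 87, 35, 0), (257, 88, 38, 0), (258, 89, 39, 0), (259, 90, 37, 0), (260, 88, 39, 0), (261, 87, 36, 0), (262, 89, 40, 1), (263, 90, 39, 0)]
312 [(246, 60, 23, 0), (247, 8, 2, 3), (248, 13, 10, 10), (249, 6, 4, 7), (250, 13, 13, 14), (251, 67, 64, 61), (252, 81, 53, 34), (253, 84, 34, 2), (254, 98, 41, 0), (255, 88, 42, 4), (256, 89, 42, 0), (257, 89, 41, 0), (258, 90, 43, 0), (259, 89, 41, 0), (260, 89, 40, 2), (261, 88, 38, 0), (262, 88, 39, 0), (263, 92, 41, 0)]
326 [(246, 18, 12, 13), (247, 10, 9, 9), (248, 18, 14, 18), (249, 15, 19, 18), (250, 26, 32, 30), (251, 72, 53, 37), (252, 81, 38, 0), (253, 84, 36, 0), (254, 93, 42, 0), (255, 88, 37, 0), (256, 85, 35, 0), (257, 89, 39, 0), (258, 87, 35, 0), (259, 87, 37, 0), (260, 87, 39, 0), (261, 88, 37, 0), (262, 90, 40, 0), (263, 88, 40, 0)]
328 [(246, 6, 3, 12), (247, 12, 8, 11), (248, 7, 5, 8), (249, 48, 23, 12), (250, 85, 40, 0), (251, 84, 39, 0), (252, 85, 40, 0), (253, 82, 34, 0), (254, 96, 44, 0), (255, 87, 35, 0), (256, 89, 40, 0), (257, 88, 40, 0), (258, 93, 44, 6), (259, 88, 40, 5), (260, 88, 38, 0), (261, 89, 43, 4), (262, 89, 40, 0), (263, 89, 38, 0)]
[[319.23777148 253.65756745]
 [312.17407456 253.60346215]
 [326.82176284 253.71565802]]
```

>>> arm_command(
  increments=[
    [0, 0, -0.08, 0, 0, -0.02, -1],
    [0, 0, -0.08, 0, 0, -0.02, -1],
    [0, 0, -0.08, 0, 0, -0.02, -1],
    [0, 0, -0.08, 0, 0, -0.02, -1],
    [0, 0, -0.08, 0, 0, -0.02, -1],
  ],
)

```text
time: 23.93
position: [0.5383, -0.0658, 0.0489]
eef_rot: [3.091, -0.559, 0.008]
ft_force: [5.1, -2.6, 2.4]
finger_gap: 0.496
gripper_force: 20.0
```

```bash
python3 st.py
```

```text
23.9333 pos [ 0.53834 -0.06581  0.04895] rot [ 3.091 -0.559  0.008] F [ 5.08 -2.61  2.41] T [-0.4172 -0.7102  0.1927] j6 1.786 tq6 -0.1318 0.496 19.999989867210388
```

The torque has risen over two steps (Tz to 0.19), and touch was at about 3.3–3.4 rad. That puts the nip at roughly 8–15 N. I'll let go and rise straight up.

>>> arm_command(
  increments=[
    [0, 0, 0, 0, 0, 0, 1],
    [0, 0, 0, 0, 0, 0, 1],
    [0, 0, 0, 0, 0, 0, 1],
    [0, 0, 0, 0, 0, 0, 1],
    [0, 0, 0, 0, 0, 0, 1],
  ],
)

```text
time: 24.35
position: [0.5353, -0.0651, 0.048]
eef_rot: [-3.092, 0.559, 0.001]
ft_force: [-0.2, 0.2, 0.0]
finger_gap: 0.838
gripper_force: 0.0
```

>>> arm_command(
  increments=[
    [0, 0, 0, 0, 0, 0, 1],
    [0, 0, 0, 0, 0, 0, 1],
    [0, 0, 10, 0, 0, 0, 1],
    [0, 0, 20, 0, 0, 0, 1],
    [0, 0, 25, 0, 0, 0, 1],
  ],
)

```text
time: 24.77
position: [0.5345, -0.0651, 0.1031]
eef_rot: [3.091, -0.559, -0.005]
ft_force: [0.4, 0.5, -0.3]
finger_gap: 1.003
gripper_force: 0.0
```

>>> arm_command(
  increments=[
    [0, 0, 25, 0, 0, 0, 1],
    [0, 0, 25, 0, 0, 0, 1],
    [0, 0, 25, 0, 0, 0, 1],
    [0, 0, 0, 0, 0, 0, 1],
    [0, 0, 0, 0, 0, 0, 1],
  ],
)

```text
time: 25.18
position: [0.5367, -0.0654, 0.1802]
eef_rot: [-3.091, 0.559, -0.006]
ft_force: [0.8, 0.5, -0.6]
finger_gap: 0.998
gripper_force: 0.0
```

```bash
python3 st.py
python3 - <<'E'
from h import *
F=cam('scene')['frame']; G=np.load('s9.npy').astype(int)
for x in (310,312,319,328): print(x,[int(F[r,x].mean()) for r in range(232,264)])
r=lambda f:cv2.inRange(cv2.cvtColor(f.astype(np.uint8),cv2.COLOR_RGB2HSV),(2,120,60),(20,255,255))[250:300,295:345]
for f in(F,G): print(cv2.boundingRect(r(f)),cv2.countNonZero(r(f)))
E
```

```text
25.1833 pos [ 0.53674 -0.06539  0.18018] rot [-3.091  0.559 -0.006] F [ 0.79  0.46 -0.6 ] T [ 0.0382 -0.0102 -0.0163] j6 1.7852 tq6 -0.0002 0.998 0.0
310 [66, 67, 71, 68, 65, 63, 48, 5, 3, 11, 2, 7, 3, 20, 8, 0, 3, 7, 49, 41, 41, 38, 45, 43, 45, 44, 43, 40, 41, 42, 41, 40]
312 [68, 71, 71, 69, 66, 64, 70, 68, 18, 11, 9, 10, 6, 14, 28, 10, 5, 12, 10, 53, 49, 40, 46, 43, 42, 42, 41, 42, 41, 44, 42, 42]
319 [69, 72, 70, 69, 68, 69, 70, 71, 64, 55, 5, 4, 7, 5, 12, 32, 3, 9, 12, 14, 41, 72, 72, 71, 72, 69, 71, 69, 72, 68, 70, 70]
328 [44, 69, 70, 71, 70, 52, 17, 8, 7, 7, 0, 11, 22, 10, 9, 8, 10, 34, 41, 40, 39, 41, 47, 41, 43, 47, 44, 42, 42, 45, 41, 43]
(14, 0, 20, 20) 177
(14, 0, 20, 20) 179
```

The fork hasn't moved, the collar is seated on it and the gripper is clear, so I'm handing in.

```bash
python3 -c "
from workcell import env; print(env.close_job())"
```

```text
the job is handed in; nothing more can be done
None
```

The job is handed in: the orange fork stands fully home on the stand's foot with the collar nipping it at an estimated 8–15 N (inferred from the turn past first touch, not measured directly), and the gripper is clear of everything.

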